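# Turn stamp rollers and lay them in the drying rack

### The job

Slide the rack's keeper open, then lay every stamp roller from the ware board into the drying rack, one to a slot pair, with its end tongues fully home on the slot floors, and slide the keeper fully shut over them. A roller fits only with its flat tongues standing on edge: roll it along the board to turn it that way before you lift it, and never lift one that is not yet turned. The unfired rollers are fragile, so hold them with the lightest grip and press them only gently, and leave the mug, flask and bowl where they stand.

Things in the scene. Friction and masses are not known exactly. Their poses are not given: they have to be found in the camera images.
- roller0: Off-white clay stamp roller (3 or 4 are present), lying: carved round barrel 40 mm in diameter, 60 mm long, a flat tongue centred on each end (10 mm thick, 26 mm wide, 18 mm long; 96 mm overall). 160 g. Origin at its centre on the axis; y along the axis, z across the tongues' 26 mm width: tongues are on edge when z is vertical, either way up. They start 45 to 90 degrees from that.
- roller1: Off-white clay stamp roller (3 or 4 are present), lying: carved round barrel 40 mm in diameter, 60 mm long, a flat tongue centred on each end (10 mm thick, 26 mm wide, 18 mm long; 96 mm overall). 160 g. Origin at its centre on the axis; y along the axis, z across the tongues' 26 mm width: tongues are on edge when z is vertical, either way up. They start 45 to 90 degrees from that.
- roller2: Off-white clay stamp roller (3 or 4 are present), lying: carved round barrel 40 mm in diameter, 60 mm long, a flat tongue centred on each end (10 mm thick, 26 mm wide, 18 mm long; 96 mm overall). 160 g. Origin at its centre on the axis; y along the axis, z across the tongues' 26 mm width: tongues are on edge when z is vertical, either way up. They start 45 to 90 degrees from that.
- roller3: Off-white clay stamp roller (3 or 4 are present), lying: carved round barrel 40 mm in diameter, 60 mm long, a flat tongue centred on each end (10 mm thick, 26 mm wide, 18 mm long; 96 mm overall). 160 g. Origin at its centre on the axis; y along the axis, z across the tongues' 26 mm width: tongues are on edge when z is vertical, either way up. They start 45 to 90 degrees from that.
- board: Canvas-covered ware board on the table, fixed, 300 mm (x) by 270 mm (y), top 5 mm above the table, with a lip all round, 6 mm wide, 14 mm high on its x ends, 6 mm on its y sides. Origin at the centre of its underside. The rollers lie on it, axes roughly along its y. It may be left or right of the robot's middle, with the rack on the other side.
- rack: Wooden drying rack, fixed, 324 (x) by 112 mm (y): 8 mm base, two walls along x at y = -41 and +41 mm, 14 mm thick, 68 mm apart inside, tops 48 mm up. Slot pairs cross the walls at x = -111, -37, +37, +111 mm: 15 mm wide, open at the top, floor 20 mm up. A roller lies along y, barrel between the walls, tongues in a slot pair. Origin: centre of its underside.
- slot0 (a point): Where a roller's centre is when it is fully home in slot pair 0 (33 mm above the rack's underside, at rack x = -111 mm).
- slot1 (a point): Where a roller's centre is when it is fully home in slot pair 1 (33 mm above the rack's underside, at rack x = -37 mm).
- slot2 (a point): Where a roller's centre is when it is fully home in slot pair 2 (33 mm above the rack's underside, at rack x = 37 mm).
- slot3 (a point): Where a roller's centre is when it is fully home in slot pair 3 (33 mm above the rack's underside, at rack x = 111 mm).
- keeper (a joint): Keeper: aluminium comb sliding along the rack's x beside the wall at rack y = -41 mm. 0 = shut (its four 26 mm teeth, 50 to 54 mm up, cover the slots of that wall), 0.037 m = fully open (teeth between the slots). Slid towards rack +x to open. Moves with about 2 N and stays where left.
- keeper_grip (a point): Grip point of the keeper's upright wooden tab, 12 mm thick (rack x), 26 mm wide (rack y), its top 10 mm above this point and its foot 24 mm below. At rack x = 0 when shut, y = -88 mm, 78 mm up; moves with the keeper.
- mug: White mug, 80 mm across, 90 mm high, standing beyond the work; leave it. Origin under its centre.
- flask: Clear bottle with a red cap, 64 mm across, 170 mm high; leave it. Origin under its centre.
- bowl: Off-white bowl, 110 mm across, 45 mm high; leave it. Origin under its centre.

How it is judged:
By the outcome, as a careful person would: the job done as asked, in the order asked, and still so for the second after the job is handed in, with the robot touching nothing.
Of roller0, roller1, roller2, roller3 only 3 to 4 are there at a start; the rules pass over those that are not, and their reading is None.
At some moment in a run one of roller0, roller1, roller2, roller3 may be knocked a few centimetres aside while the robot is not near it.
It also fails if it takes over 210 s, if anything falls off the work surface, if the arm or the gripper's body presses on something with over 40 N, if the wrist force passes 120 N, or if a joint passes its speed limit or range.

### The arm

A 6-joint arm with a two-finger parallel gripper is mounted at the origin on the work surface. World frame = base frame: x ahead of the robot, y to its left, z up, the work surface at z = 0. Lengths are in m, angles in degrees, forces in N, time in s.
With the tool pointing down it reaches from about 0.3 to 0.75 m from the base axis. Payload 8.5 kg.
Tool frame: the origin (TCP) lies midway between the tips of the shut fingers; the grasp point (between the pads) lies 19 mm behind it; z points along the fingers, y is the line along which they close (so a half turn about z gives the same grasp; the last joint's range is limited). The gripper opens to 85 mm and grips with 20 to 120 N. Pads are 22 mm wide; open, the fingers measure 114 mm over their backs; the gripper's body (76 mm by 85 mm) begins 54 mm behind the grasp point. The pads swing forward as they close: fully open they stand 13 mm farther back than shut.
Start: joints at [-79.315, 21.807, 74.336, -0, 83.858, -12.336], TCP at [0.215, -0.506, 0.231] pointing down, gripper open.
Joint ranges: [-178.18, 178.18], [-50.72, 133.34], [12.68, 142.11], [-81.47, 261.47], [9.98, 163.14], [-165.26, 165.26]. Speed limits (degrees/s): [136.94, 136.94, 180, 180, 180, 180].

### API

Orientations are given as a 3x3 rotation matrix whose columns are the frame's x, y, z axes.
In Python, from rig import observe, optics, order, spotter gives the robot as it stands.
- The arm moves only by the tool move_arm, never from a script. Its argument "series" is text: rows parted by semicolons, each of 5 numbers parted by spaces: the shift along the tool's x, y, z in cm, then the turn about the tool's z in degrees, then the opening, from -1 (shut) to 1 (fully open). A call has 1 to 8 rows; each row is the pose to reach, as a shift and turn from the pose commanded when the call began, along the tool's axes at that moment; what a row does not reach only later rows make up. A row lasts 1/8 s, in which the tool goes at most 62.5 mm and 10.7 degrees, less where a joint would pass 70% of its speed; a pose out of reach is approached as far as the arm can. A call with a gripper value outside its range is refused whole. The fingers move at their own pace and stop on an object; "force" is the grip in N (left out, the last holds). Time passes only in rows, so rows that repeat a pose let the fingers close. It gives the time, the measured TCP pose, the force, the opening and the grip force at its end, in the units of the state.
- observe(): the state, without advancing time (a new reading comes with each control period).
- optics.get_image(name): name is "side" or "top" or "wrist"; returns a dict with "pixels" (400x640x3 uint8, blue, green, red), "camera_matrix" (3x3 intrinsics, pixels), "rvec" (rotation vector, rad) and "tvec" (3), from world to camera coordinates, as OpenCV has them. Camera axes: x right, y down, z forward; pixel columns grow to the right and rows downward; lengths in m; the calibration is good to about 2 mm. A picture is of the moment at which its call begins. There is no depth.
- order.close_job(): hands the job in; it is judged then, once.
Trained networks look in the newest picture that a camera, given by its name, has taken for a name from the list of things; names that differ only in an ending like _2 or _b are one class to them, and where a whole thing is asked for, a point or a joint stands for the part that bears it (a point fixed in the world has none). Each returns a list of dicts, best first, with "score" (0 to 1); they miss things now and then, are a little off and sometimes report something else, mostly with a low value. They report only what shows in the picture. A call takes as long as a camera call.
- spotter.find_in(thing, camera): "point" ([x, y, z] in m, in world coordinates, good to about 4 mm: the middle of the surface that is visible of it).
- spotter.cut_out(thing, camera): "pixels" (400x640 bool, what is visible of it).
- spotter.mark_of(thing, camera): "point" ([x, y, z] in m, in world coordinates, good to about 4 mm: a listed point, or the origin of a listed thing).
The state is a dict: "time_s": time; "q": joint angles; "qvel": joint speeds; "joint_efforts": joint torques, N m; "position": TCP position; "tool_rot": TCP orientation; "ft_force": force on the tool from outside, world axes, zero at the start; "wrist_torque": the same for the moment, N m; "grip_width": finger opening in m; "gripper_force": force on a finger pad.
Only numpy, scipy, OpenCV 4.12 (cv2) and the standard library are available. Lean on these libraries where they do the work, as an engineer would, in place of code of your own. Each camera call takes 0.05 s, during which the arm holds its last target. There are 200 camera calls.

## Working session

There is one attempt and no reset: what is moved stays moved. The work goes in short steps, Python scripts to look and compute and a tool call to move; the robot and the scene stay as the last step left them, time stands still between calls to the robot, and variables do not carry over. Pictures are saved under pics/ and viewed, at most 16 in all, crops included, and the job is handed in when it is done.

Besides the shell and the picture viewer there is one more tool, called after "Request:" in YAML: its name, and indented under it one key for each argument. move_arm: Moves the arm, as the interface text tells. Its arguments: {"type":"object","properties":{"series":{"type":"string"},"force":{"type":"number"}},"required":["series"]}

```bash
ls; mkdir -p pics; cat > h.py <<'E'
import numpy as np, cv2
from rig import observe, optics, order, spotter
def cam(n):
    d=optics.get_image(n); R=cv2.Rodrigues(np.array(d["rvec"],float))[0]; t=np.array(d["tvec"],float).ravel()
    return d["pixels"],np.array(d["camera_matrix"]),R,t
def ray(c,u,v):
    _,K,R,t=c; d=R.T@np.linalg.inv(K)@[u,v,1]; return -R.T@t,d
def atz(c,u,v,z):
    o,d=ray(c,u,v); return o+d*(z-o[2])/d[2]
def proj(c,p):
    _,K,R,t=c; q=K@(R@np.array(p,float)+t); return q[:2]/q[2]
def save(c,n,box=None,s=1):
    im=c[0]
    if box: im=im[box[1]:box[3],box[0]:box[2]]
    cv2.imwrite(f"pics/{n}.png",cv2.resize(im,None,fx=s,fy=s,interpolation=cv2.INTER_CUBIC) if s!=1 else im)
def st():
    o=observe(); print(round(o["time_s"],2),np.round(o["position"],4),"\n",np.round(o["tool_rot"],3).tolist(),np.round(o["ft_force"],1),round(o["grip_width"],4),o["gripper_force"]); return o
E
python3 - <<'E'
from h import *
st()
for n in ["top","side","wrist"]:
    c=cam(n); save(c,n+"0"); print(n,-c[2].T@c[3])
for n in ["roller0","rack","board","keeper_grip","slot0","slot3","slot1","slot2"]:
    for k in ["top","side"]:
        print(n,k,[(np.round(r["point"],3).tolist(),round(r["score"],2)) for r in spotter.mark_of(n,k)][:5])
E
```

```text
pics
0.0 [ 0.215  -0.5059  0.2307] 
 [[0.92, 0.391, -0.0], [0.391, -0.92, 0.001], [0.0, -0.002, -1.0]] [-0.6 -0.8  0. ] 0.0852 0.0
top [ 0.43442611 -0.03203967  0.83772981]
side [0.1718249  0.52759765 0.81113743]
wrist [ 0.29253645 -0.47321619  0.37419877]
roller0 top [([0.581, 0.242, 0.024], 0.97), ([0.603, 0.12, 0.029], 0.8), ([0.445, 0.236, 0.026], 0.77)]
roller0 side [([0.608, 0.119, 0.023], 0.94), ([0.444, 0.234, 0.025], 0.85), ([0.587, 0.244, 0.025], 0.72)]
rack top [([0.506, -0.182, 0.003], 0.95)]
rack side [([0.505, -0.188, 0.001], 0.88)]
board top [([0.532, 0.176, 0.0], 0.63), ([0.583, 0.241, 0.025], 0.28)]
board side [([0.53, 0.178, -0.0], 0.8), ([0.615, -0.17, 0.035], 0.47)]
keeper_grip top [([0.516, -0.271, 0.076], 0.65)]
keeper_grip side [([0.516, -0.275, 0.077], 0.85)]
slot0 top [([0.392, -0.203, 0.033], 0.88), ([0.617, -0.172, 0.033], 0.88), ([0.472, -0.191, 0.035], 0.76), ([0.539, -0.179, 0.032], 0.71), ([0.603, 0.121, 0.029], 0.33)]
slot0 side [([0.468, -0.192, 0.036], 0.97), ([0.619, -0.166, 0.034], 0.64), ([0.39, -0.2, 0.034], 0.56), ([0.54, -0.183, 0.03], 0.56)]
s
[... 213 characters left out ...]
([0.619, -0.166, 0.034], 0.64), ([0.39, -0.2, 0.034], 0.56), ([0.54, -0.183, 0.03], 0.56)]
slot1 top [([0.392, -0.203, 0.033], 0.88), ([0.617, -0.172, 0.033], 0.88), ([0.472, -0.191, 0.035], 0.76), ([0.539, -0.179, 0.032], 0.71), ([0.603, 0.121, 0.029], 0.33)]
slot1 side [([0.468, -0.192, 0.036], 0.97), ([0.619, -0.166, 0.034], 0.64), ([0.39, -0.2, 0.034], 0.56), ([0.54, -0.183, 0.03], 0.56)]
slot2 top [([0.392, -0.203, 0.033], 0.88), ([0.617, -0.172, 0.033], 0.88), ([0.472, -0.191, 0.035], 0.76), ([0.539, -0.179, 0.032], 0.71), ([0.603, 0.121, 0.029], 0.33)]
slot2 side [([0.468, -0.192, 0.036], 0.97), ([0.619, -0.166, 0.034], 0.64), ([0.39, -0.2, 0.034], 0.56), ([0.54, -0.183, 0.03], 0.56)]
```

View pics/top0.png

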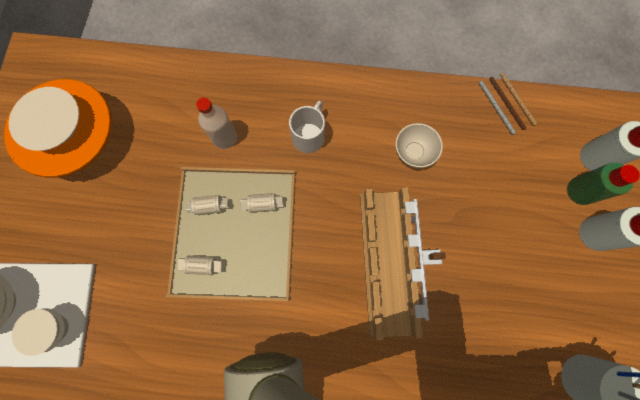

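View pics/side0.png

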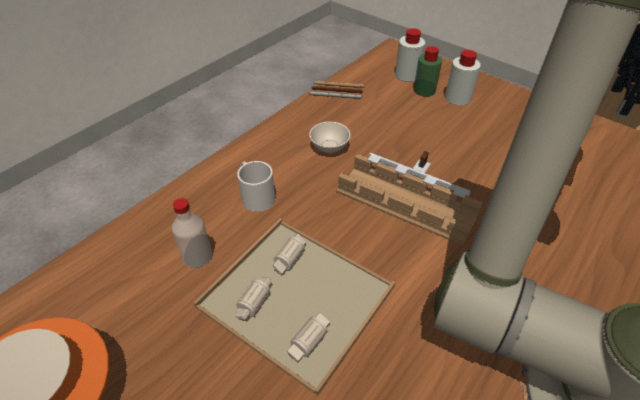

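The top picture shows the three rollers on the board at about (208,204), (262,203) and (200,265). The rack is around (395,262) with the keeper tab at (432,257). The side picture agrees, showing the same three rollers, with the tongues on the nearer two looking flat. Next I go above the keeper tab.

Request:
move_arm:
  series: "36.9 -9.6 2 -75 1;36.9 -9.6 2 -75 1;36.9 -9.6 2 -75 1;36.9 -9.6 2 -75 1;36.9 -9.6 2 -75 1;36.9 -9.6 2 -75 1;36.9 -9.6 2 -75 1;36.9 -9.6 2 -75 1"
  force: 20

```text
time_s: 1.95
position: [0.5175, -0.2729, 0.2111]
tool_rot: [[-0.139, 0.99, -0.0], [0.99, 0.139, 0.0], [0.0, -0.0, -1.0]]
ft_force: [0.5, 0.6, 0.2]
grip_width: 0.0854
gripper_force: 0.0
```

```bash
cat >> h.py <<'E'
def marks(th,k): 
    for n in th: print(n,k,[(np.round(r["point"],4).tolist(),round(r["score"],2)) for r in spotter.mark_of(n,k)][:5])
E
python3 - <<'E'
from h import *
st(); c=cam("wrist"); save(c,"w1"); print(-c[2].T@c[3],c[2][2],c[1])
marks(["keeper_grip","rack","slot0"],"wrist")
E
```

```text
1.95 [ 0.5175 -0.2729  0.2111] 
 [[-0.139, 0.99, -0.0], [0.99, 0.139, 0.0], [0.0, -0.0, -1.0]] [0.5 0.6 0.2] 0.0854 0.0
[ 0.50505651 -0.18913913  0.35451375] [ 0.04576939 -0.32435029 -0.94482911] [[313.02745185   0.         314.32456066]
 [  0.         313.02745185 196.52245325]
 [  0.           0.           1.        ]]
keeper_grip wrist [([0.5211, -0.2727, 0.0824], 0.9), ([0.4706, -0.1937, 0.0339], 0.4)]
rack wrist [([0.4984, -0.1854, -0.0043], 0.73)]
slot0 wrist [([0.4719, -0.1915, 0.0333], 0.81), ([0.3895, -0.1996, 0.032], 0.66), ([0.6101, -0.1663, 0.0346], 0.58)]
```

View pics/w1.png

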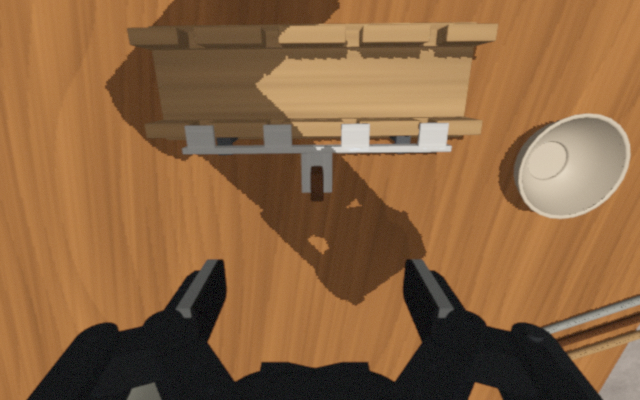

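The wrist picture shows the rack top walls at rows 25–45 and 120–137, with slot gaps in the far wall at about x=190, 272, 352 and 438. The keeper tab is at (317,182). I'll zoom in to get its edges precisely.

```bash
cat > rackm.py <<'E'
from h import *
from scipy.optimize import least_squares
def box(x0,x1,y0,y1,z0,z1): return np.array([[x,y,z] for x in(x0,x1) for y in(y0,y1) for z in(z0,z1)])
def toworld(P,x,y,yaw):
    c,s=np.cos(yaw),np.sin(yaw); return P@np.array([[c,s,0],[-s,c,0],[0,0,1]])+[x,y,0]
E
python3 - <<'E'
from rackm import *
c=cam("wrist")
m=spotter.cut_out("rack","wrist"); print([ (r["score"],r["pixels"].sum()) for r in m])
for n,u,v,z in [("tabtop front",317,167,.088),("fl",130,28,.048),("fr",497,25,.048),("nl",147,124,.048),("nr",480,120,.048)]: print(n,np.round(atz(c,u,v,z),4))
im=c[0].copy(); im=cv2.resize(im,None,fx=2,fy=2,interpolation=cv2.INTER_CUBIC)[0:420,220:1020]
cv2.imwrite("pics/w1z.png",im)
E
```

```text
[(0.94, np.int64(41539))]
tabtop front [ 0.5156 -0.2548  0.088 ]
fl [ 0.3381 -0.1632  0.048 ]
fr [ 0.6553 -0.1174  0.048 ]
nl [ 0.3497 -0.2446  0.048 ]
nr [ 0.6654 -0.1976  0.048 ]
```

View pics/w1z.png

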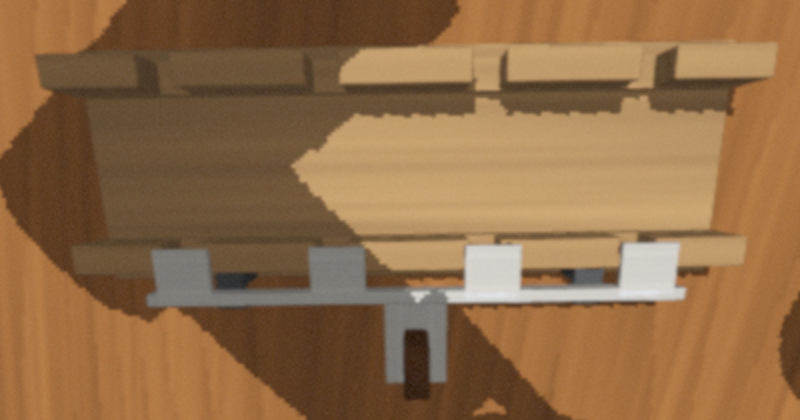

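```bash
cat >> rackm.py <<'E'
def overlay(c,x,y,yaw,name,crop,s=2,teeth=None):
    im=cv2.resize(c[0],None,fx=s,fy=s,interpolation=cv2.INTER_CUBIC)
    def L(a,b,col):
        A=toworld(np.array([a,b],float),x,y,yaw); p=[(proj(c,q)*s+s/2-.5) for q in A]
        cv2.line(im,tuple(int(round(t*16)) for t in p[0]),tuple(int(round(t*16)) for t in p[1]),col,1,cv2.LINE_AA,4)
    for yy in(-.048,-.034,.034,.048): L((-.162,yy,.048),(.162,yy,.048),(0,255,0))
    for xx in(-.162,.162):
        for y0,y1 in((-.048,-.034),(.034,.048)): L((xx,y0,.048),(xx,y1,.048),(0,255,0))
    for sx in(-.111,-.037,.037,.111):
        for d in(-.0075,.0075):
            for y0,y1 in((-.048,-.034),(.034,.048)): L((sx+d,y0,.048),(sx+d,y1,.048),(0,0,255))
    cv2.imwrite(f"pics/{name}.png",im[crop[1]:crop[3],crop[0]:crop[2]])
E
python3 - <<'E'
from rackm import *
c=cam("wrist")
pk=[((-.162,.048,.048),(37,55)),((.162,.048,.048),(776,43)),((-.162,-.034,.048),(75,247)),((.162,-.034,.048),(745,237))]
P=np.array([p for p,_ in pk]); U=np.array([((a+220)/2,b/2) for _,(a,b) in pk])
f=lambda q:(np.array([proj(c,w) for w in toworld(P,*q)])-U).ravel()
r=least_squares(f,[.505,-.187,.143]); print(r.x,np.degrees(r.x[2]),np.round(r.fun,1))
overlay(c,*r.x,"ov1",(220,0,1020,420))
E
```

```text
[ 0.50346686 -0.18647198  0.15191411] 8.704037498596083 [-0.9  0.4  1.3  0.3 -1.9  0.2  1.4  0. ]
```

View pics/ov1.png

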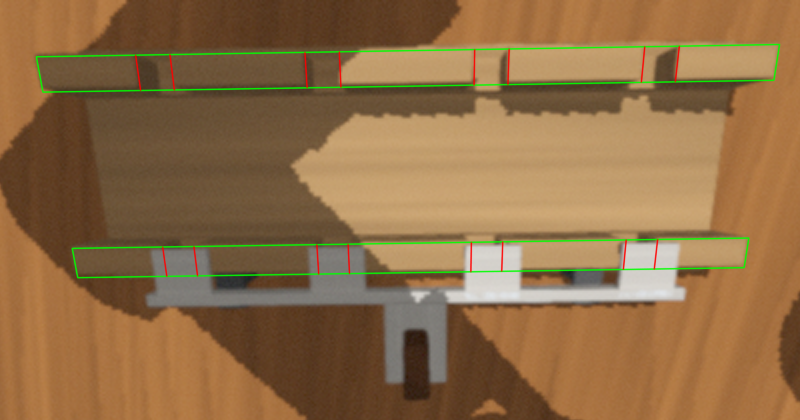

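Request:
move_arm:
  series: "0 0 6 -0.5 1;0 0 12 -0.5 1;0 0 14.7 -0.5 1;0 0 14.7 -0.5 1;0 0 14.7 -0.5 -1;0 0 14.7 -0.5 -1;0 0 14.7 -0.5 -1;0 0 14.7 -0.5 -1"
  force: 20

```text
time_s: 3.3
position: [0.5174, -0.2736, 0.0649]
tool_rot: [[-0.148, 0.989, 0.001], [0.989, 0.148, -0.001], [-0.001, 0.001, -1.0]]
ft_force: [2.1, -0.1, 0.5]
grip_width: 0.012
gripper_force: 0.7
```

Closed on the 12 mm tab. Now I slide it open.

Request:
move_arm:
  series: "0 0 0 0 -1;0 0.8 0 0 -1;0 1.6 0 0 -1;0 2.4 0 0 -1;0 3.2 0 0 -1;0 3.8 0 0 -1;0 3.8 0 0 -1;0 3.8 0 0 -1"

```text
time_s: 4.3
position: [0.5534, -0.2682, 0.0648]
tool_rot: [[-0.148, 0.989, -0.003], [0.989, 0.148, -0.0], [0.0, -0.003, -1.0]]
ft_force: [-10.3, -1.6, 9.8]
grip_width: 0.0116
gripper_force: 26.3
```

Request:
move_arm:
  series: "0 0 0 0 1;0 0 0 0 1;0 0 -5 0 1;0 0 -10 0 1;6 0.5 -14 4 1;12 1 -14.5 8.5 1;18 2 -14.5 8.5 1;24 3 -14.5 8.5 1"

```text
time_s: 5.3
position: [0.5487, -0.0273, 0.2095]
tool_rot: [[-0.0, 1.0, 0.001], [1.0, 0.0, 0.0], [0.0, 0.001, -1.0]]
ft_force: [0.6, -0.6, 0.2]
grip_width: 0.0853
gripper_force: 0.0
```

```bash
python3 - <<'E'
from h import *
st(); marks(["keeper_grip"],"top"); marks(["keeper_grip"],"side")
E
```

```text
5.3 [ 0.5487 -0.0273  0.2095] 
 [[-0.0, 1.0, 0.001], [1.0, 0.0, 0.0], [0.0, 0.001, -1.0]] [ 0.6 -0.6  0.2] 0.0853 0.0
keeper_grip top [([0.5163, -0.2707, 0.0763], 0.65)]
keeper_grip side [([0.5156, -0.2752, 0.0767], 0.85)]
```

Request:
move_arm:
  series: "5 1 0 0 1;9 2 0 0 1;13.5 2 0 0 1;13.5 2 0 0 1;13.5 2 0 0 1"

```text
time_s: 6.02
position: [0.5688, 0.1051, 0.2091]
tool_rot: [[-0.0, 1.0, -0.0], [1.0, 0.0, -0.0], [-0.0, -0.0, -1.0]]
ft_force: [0.5, 0.8, 0.1]
grip_width: 0.0859
gripper_force: 0.0
```

```bash
python3 - <<'E'
from h import *
o=st(); c=cam("wrist"); save(c,"w2"); print(-c[2].T@c[3],c[2][2])
marks(["roller0","board"],"wrist")
for r in spotter.cut_out("roller0","wrist"): v,u=np.nonzero(r["pixels"]); print(r["score"],len(u),u.min(),u.max(),v.min(),v.max())
E
```

```text
6.03 [0.5688 0.1051 0.2091] 
 [[-0.0, 1.0, -0.0], [1.0, 0.0, -0.0], [-0.0, -0.0, -1.0]] [0.5 0.8 0.1] 0.0859 0.0
[0.5681464  0.18975123 0.35250603] [ 8.68287011e-05 -3.27966573e-01 -9.44689324e-01]
roller0 wrist [([0.5993, 0.1152, 0.0279], 0.85), ([0.5801, 0.2404, 0.0256], 0.73), ([0.4479, 0.2366, 0.0252], 0.64)]
board wrist [([0.5285, 0.1828, -0.0005], 0.71)]
0.83 3251 305 358 0 83
0.7 2980 324 368 111 202
```

View pics/w2.png

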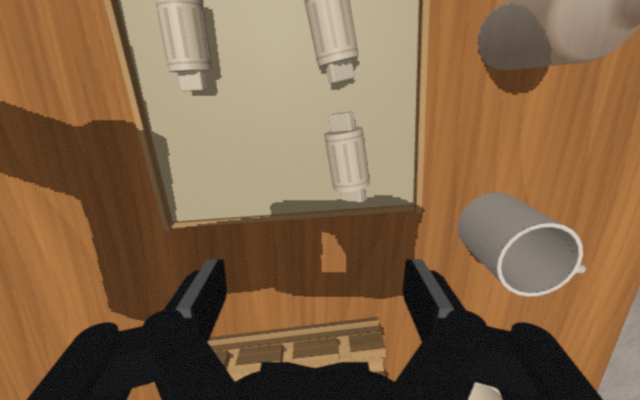

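The wrist picture shows three rollers, at (183,40), (332,35) and (347,158), with flat tongues at (192,78), (340,72) and (342,121). I'll shift the camera back to see all of them and fit their poses.

Request:
move_arm:
  series: "5 -2 0 0 1;9 -3 0 0 1;11 -3 0 0 1;11 -3 0 0 1;11 -3 0 0 1"

```text
time_s: 6.85
position: [0.5392, 0.2145, 0.2092]
tool_rot: [[0.001, 1.0, -0.0], [1.0, -0.001, -0.0], [-0.0, -0.0, -1.0]]
ft_force: [1.0, 0.3, 0.2]
grip_width: 0.0851
gripper_force: 0.0
```

```bash
cat > fit.py <<'E'
from h import *
from scipy.optimize import minimize
a=np.linspace(0,2*np.pi,40,endpoint=False)
BAR=np.array([[.02*np.cos(t),y,.02*np.sin(t)] for t in a for y in(-.03,.03)])
TG=[np.array([[x,y,z] for x in(-.005,.005) for y in ys for z in(-.013,.013)]) for ys in((.03,.048),(-.048,-.03))]
def Rm(yaw,roll):
    c,s=np.cos(yaw),np.sin(yaw); C,S=np.cos(roll),np.sin(roll)
    return np.array([[c,-s,0],[s,c,0],[0,0,1]])@np.array([[C,0,S],[0,1,0],[-S,0,C]])
def sil(c,p,roll,z,sc=2):
    m=np.zeros((400*sc,640*sc),np.uint8); R=Rm(p[2],roll); _,K,Rc,t=c
    for P in [BAR]+TG:
        q=(P@R.T+[p[0],p[1],z])@Rc.T+t; q=q@K.T; q=q[:,:2]/q[:,2:]
        h=cv2.convexHull((q*sc*16).astype(np.int32).reshape(-1,1,2)); cv2.fillConvexPoly(m,h,1,cv2.LINE_8,4)
    return m>0
def fit(views,x0,z=.025,rolls=range(0,180,10)):
    "views: list of (cam,mask). roll 0 = on edge"
    sc=2; ms=[cv2.resize(m.astype(np.uint8),None,fx=sc,fy=sc,interpolation=cv2.INTER_NEAREST)>0 for _,m in views]
    def cost(p,r): 
        e=0
        for (c,_),m in zip(views,ms):
            s=sil(c,p,r,z,sc); e+=1-(s&m).sum()/(s|m).sum()
        return e/len(ms)
    out=[]; p=np.array(x0,float)
    for rd in rolls:
        sm=np.array([p+d for d in ([0,0,0],[.004,0,0],[0,.004,0],[0,0,.08])])
        o=minimize(cost,p,args=(np.radians(rd),),method="Nelder-Mead",options=dict(initial_simplex=sm,xatol=2e-4,fatol=1e-4,maxiter=70))
        out.append((o.fun,rd,o.x))
        if o.fun<=min(q[0] for q in out): p=o.x
    return sorted(out,key=lambda t:t[0])
def masks(name,k): return [(r["score"],r["pixels"]) for r in spotter.cut_out(name,k)]
def pick(ms,c,pt):
    u,v=proj(c,pt); best=None
    for s,m in ms:
        vv,uu=np.nonzero(m)
        d=np.hypot(uu.mean()-u,vv.mean()-v)
        if best is None or d<best[0]: best=(d,m)
    return best[1] if best and best[0]<25 else None
E
python3 - <<'E'
from fit import *
st(); C={k:cam(k) for k in("wrist","top","side")}; save(C["wrist"],"w3")
M={k:masks("roller0",k) for k in C}; print({k:[round(s,2) for s,_ in M[k]] for k in M})
for pt in ([.60,.118,.025],[.583,.242,.025],[.446,.236,.025]):
    V=[(k,(C[k],pick(M[k],C[k],pt))) for k in C]; V=[(k,v) for k,v in V if v[1] is not None]
    for use in (["wrist","side","top"],["wrist"],["side"]):
        vs=[v for k,v in V if k in use]
        if not vs: continue
        r=fit(vs,[pt[0],pt[1],0]); print(pt[:2],use,len(vs),[(round(f,3),d,np.round(x[:2],4).tolist(),round(np.degrees(x[2]),1)) for f,d,x in r[:5]],"worst",round(r[-1][0],3),r[-1][1])
E
```

```text
6.85 [0.5392 0.2145 0.2092] 
 [[0.001, 1.0, -0.0], [1.0, -0.001, -0.0], [-0.0, -0.0, -1.0]] [1.  0.3 0.2] 0.0851 0.0
{'wrist': [0.93, 0.67, 0.6], 'top': [0.85, 0.67, 0.57], 'side': [0.93, 0.76, 0.72]}
[0.6, 0.118] ['wrist', 'side', 'top'] 3 [(np.float64(0.175), 40, [0.6036, 0.1184], np.float64(10.1)), (np.float64(0.176), 50, [0.6037, 0.1188], np.float64(10.3)), (np.float64(0.178), 60, [0.6038, 0.1187], np.float64(10.3)), (np.float64(0.178), 70, [0.6037, 0.1187], np.float64(10.1)), (np.float64(0.179), 30, [0.6039, 0.1184], np.float64(10.2))] worst 0.244 170
[0.6, 0.118] ['wrist'] 1 [(np.float64(0.035), 40, [0.6034, 0.1183], np.float64(10.9)), (np.float64(0.036), 50, [0.6034, 0.1181], np.float64(10.9)), (np.float64(0.042), 60, [0.6034, 0.1185], np.float64(10.5)), (np.float64(0.046), 70, [0.6034, 0.1182], np.float64(10.7)), (np.float64(0.047), 30, [0.6034, 0.1181], np.float64(10.9))] worst 0.114 170
[0.6, 0.118] ['side'] 1 [(np.float64(0.404), 60, [0.604, 0.1208], np.float64(10.9)), (np.float64(0.406), 50, [0.6038, 0.121], np.float64(10.5)), (np.float64(0.406), 30, [0.604, 0.1216], np.f
[... 1556 characters left out ...]
4))] worst 0.148 0
[0.446, 0.236] ['wrist'] 1 [(np.float64(0.032), 70, [0.447, 0.2351], np.float64(3.6)), (np.float64(0.034), 60, [0.447, 0.2352], np.float64(3.6)), (np.float64(0.036), 80, [0.447, 0.2351], np.float64(3.6)), (np.float64(0.037), 100, [0.447, 0.2352], np.float64(3.5)), (np.float64(0.038), 90, [0.447, 0.2351], np.float64(3.7))] worst 0.152 20
[0.446, 0.236] ['side'] 1 [(np.float64(0.059), 110, [0.4477, 0.2376], np.float64(2.9)), (np.float64(0.06), 100, [0.4476, 0.2374], np.float64(2.7)), (np.float64(0.06), 70, [0.4477, 0.2377], np.float64(3.7)), (np.float64(0.061), 90, [0.4477, 0.2368], np.float64(3.0)), (np.float64(0.061), 80, [0.4476, 0.2376], np.float64(3.7))] worst 0.142 160
```

```bash
python3 -c "
import cv2;i=cv2.imread('pics/w3.png');cv2.imwrite('pics/w3z.png',cv2.resize(i[60:300,120:440],None,fx=2.5,fy=2.5,interpolation=cv2.INTER_CUBIC))"
```

```text
(no output)
```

View pics/w3z.png

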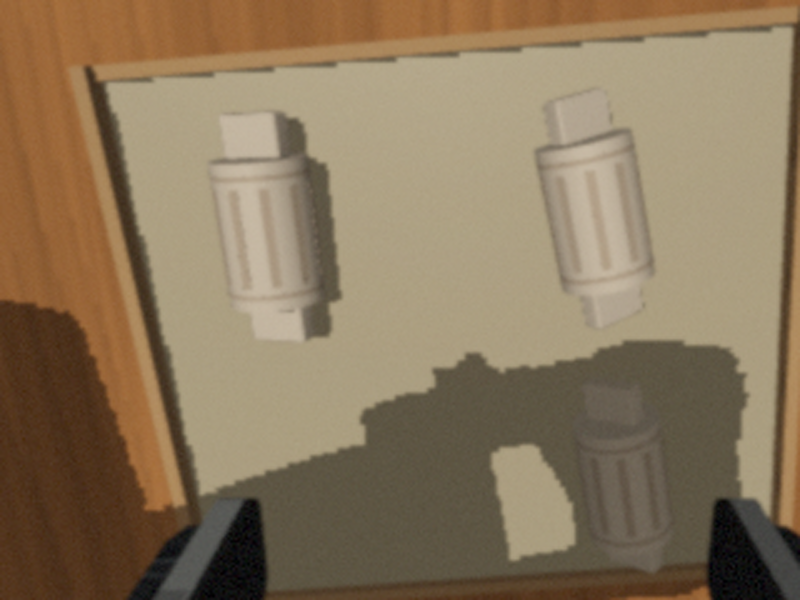

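The crop shows rollers at (265,235), (595,215) and (622,480), with their tongues turned well away from on edge, matching the fits. I'll take a closer oblique look at the roller nearest the rack, C.

Request:
move_arm:
  series: "-3 3 5 -10.6 1;-5.2 5.6 10 -10.6 1;-5.2 5.6 14.5 -10.6 1;-5.2 5.6 14.9 -10.6 1;-5.2 5.6 14.9 -10.6 1"

```text
time_s: 7.78
position: [0.5953, 0.164, 0.0619]
tool_rot: [[-0.185, 0.983, 0.002], [0.983, 0.185, 0.0], [-0.0, 0.002, -1.0]]
ft_force: [0.9, 0.6, -0.2]
grip_width: 0.0853
gripper_force: 0.0
```

```bash
cat >> fit.py <<'E'
def look(pt,name=None,yaw=0,rolls=range(0,180,10),crop=False):
    o=st(); c=cam("wrist"); 
    if name: save(c,name)
    M=masks("roller0","wrist"); m=pick(M,c,[pt[0],pt[1],.025])
    print("scores",[round(s,2) for s,_ in M])
    if m is None: print("no mask"); return
    r=fit([(c,m)],[pt[0],pt[1],yaw],rolls=rolls)
    q=fit([(c,m)],r[0][2],rolls=range(r[0][1]-12,r[0][1]+13,4)); 
    print([(round(f,3),d,np.round(x[:2],4).tolist(),round(np.degrees(x[2]),1)) for f,d,x in q[:3]],[(round(f,3),d) for f,d,x in r[:8]])
    x=q[0][2]; p=np.array(o["position"]); R=np.array(o["tool_rot"]); print("shift tool cm",np.round(100*(R.T@(np.array([x[0],x[1],.008])-p)),2),"tool x yaw",np.degrees(np.arctan2(R[1,0],R[0,0])))
    return c,q
E
python3 - <<'E'
from fit import *
look([.6034,.1183],"w4",np.radians(10.6))
E
```

```text
7.78 [0.5953 0.164  0.0619] 
 [[-0.185, 0.983, 0.002], [0.983, 0.185, 0.0], [-0.0, 0.002, -1.0]] [ 0.9  0.6 -0.2] 0.0853 0.0
scores [0.86, 0.78, 0.73]
[(np.float64(0.028), 44, [0.6031, 0.1182], np.float64(10.4)), (np.float64(0.029), 48, [0.603, 0.1182], np.float64(10.6)), (np.float64(0.029), 40, [0.6029, 0.1184], np.float64(10.9))] [(np.float64(0.029), 40), (np.float64(0.03), 50), (np.float64(0.033), 60), (np.float64(0.041), 70), (np.float64(0.044), 30), (np.float64(0.045), 80), (np.float64(0.051), 90), (np.float64(0.061), 20)]
shift tool cm [-4.64 -0.09  5.39] tool x yaw 100.63817367577668
```

View pics/w4.png

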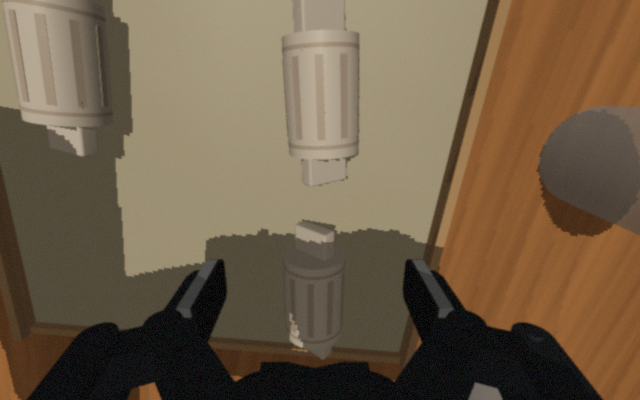

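The picture shows C at (313,290) with its near tongue tilted at (315,237), so it leans about 44° towards +x. I'll go down around C and close loosely to cage it.

Request:
move_arm:
  series: "-4.6 -0.1 0 0 1;-4.6 -0.1 0 0 1;-4.6 -0.1 3 0 1;-4.6 -0.1 5.4 0 1;-4.6 -0.1 5.4 0 0.15;-4.6 -0.1 5.4 0 0.15;-4.6 -0.1 5.4 0 0.15;-4.6 -0.1 5.4 0 0.15"
  force: 20

```text
time_s: 8.88
position: [0.6026, 0.1184, 0.0072]
tool_rot: [[-0.184, 0.983, 0.001], [0.983, 0.184, 0.0], [-0.0, 0.001, -1.0]]
ft_force: [0.0, 0.4, -0.5]
grip_width: 0.0489
gripper_force: 0.0
```

Request:
move_arm:
  series: "0 -0.3 0 0 0.15;0 -0.6 0 0 0.15;0 -0.9 0 0 0.15;0 -1.2 0 0 0.15;0 -1.5 0 0 0.15;0 -1.75 0 0 0.15;0 -1.95 0 0 0.15;0 -2 0 0 0.15"

```text
time_s: 9.88
position: [0.5824, 0.1146, 0.0063]
tool_rot: [[-0.184, 0.983, -0.0], [0.983, 0.184, -0.0], [0.0, -0.0, -1.0]]
ft_force: [-0.2, -0.1, 0.1]
grip_width: 0.0492
gripper_force: 0.0
```

Request:
move_arm:
  series: "0 0 0 0 0.15;0 0 -2 0 1;0 0 -5.4 0 1;4.6 0 -5.4 0 1;4.6 0 -5.4 0 1"

```text
time_s: 10.5
position: [0.5734, 0.162, 0.0606]
tool_rot: [[-0.187, 0.982, 0.0], [0.982, 0.187, 0.0], [0.0, 0.0, -1.0]]
ft_force: [0.4, 0.0, -0.7]
grip_width: 0.0855
gripper_force: 0.0
```

```bash
python3 - <<'E'
from fit import *
look([.588,.116],"w5",np.radians(10.6))
E
```

```text
10.5 [0.5734 0.162  0.0606] 
 [[-0.187, 0.982, 0.0], [0.982, 0.187, 0.0], [0.0, 0.0, -1.0]] [ 0.4  0.  -0.7] 0.0855 0.0
scores [0.7, 0.62, 0.55]
[(np.float64(0.018), 0, [0.586, 0.115], np.float64(10.7)), (np.float64(0.022), -4, [0.586, 0.1148], np.float64(10.9)), (np.float64(0.026), 4, [0.586, 0.1148], np.float64(10.2))] [(np.float64(0.018), 0), (np.float64(0.031), 170), (np.float64(0.037), 10), (np.float64(0.052), 160), (np.float64(0.056), 20), (np.float64(0.069), 150), (np.float64(0.073), 30), (np.float64(0.084), 140)]
shift tool cm [-4.85  0.35  5.26] tool x yaw 100.79376150202657
```

The roller turned without slipping and now reads 0° ± 2°. I'll grip it lightly.

Request:
move_arm:
  series: "-4.85 0.35 0 0 1;-4.85 0.35 0 0 1;-4.85 0.35 3 0 1;-4.85 0.35 5.3 0 1;-4.85 0.35 5.3 0 0.1;-4.85 0.35 5.3 0 0.1;-4.85 0.35 5.3 0 -0.2;-4.85 0.35 5.3 0 -0.2"
  force: 20

```text
time_s: 11.6
position: [0.5871, 0.1128, 0.0085]
tool_rot: [[-0.184, 0.983, 0.002], [0.983, 0.184, -0.0], [-0.0, 0.002, -1.0]]
ft_force: [-0.4, 0.3, 6.4]
grip_width: 0.039
gripper_force: 20.4
```

Request:
move_arm:
  series: "0 0 0 0 -0.2;0 0 0 0 -0.2;0 0 -1 0 -0.2;0 0 -3 0 -0.2;0 0 -6 0 -0.2;0 0 -10 0 -0.2;0 0 -12 0 -0.2;0 0 -12 0 -0.2"

```text
time_s: 12.6
position: [0.5869, 0.1129, 0.1288]
tool_rot: [[-0.184, 0.983, 0.003], [0.983, 0.184, 0.0], [-0.001, 0.003, -1.0]]
ft_force: [-1.3, 0.4, -3.3]
grip_width: 0.0393
gripper_force: 20.8
```

```bash
python3 - <<'E'
from fit import *
c=cam("wrist"); save(c,"w6"); o=st(); p=np.array(o["position"])
M=masks("roller0","wrist"); m=pick(M,c,[p[0],p[1],p[2]+.018]); print(len(M), m is None)
for z in (p[2]+.016,p[2]+.019,p[2]+.022):
    r=fit([(c,m)],[p[0],p[1],np.radians(10.8)],z=z,rolls=range(-24,25,4)); print(round(z-p[2],4),[(round(f,3),d,np.round(x[:2],4),np.degrees(x[2]).round(1)) for f,d,x in r[:3]])
E
```

```text
12.65 [0.5862 0.1129 0.1274] 
 [[-0.184, 0.983, 0.0], [0.983, 0.184, 0.0], [0.0, 0.0, -1.0]] [-0.2 -0.4 -1.7] 0.0393 20.80726683139801
3 False
0.016 [(np.float64(0.039), 0, array([0.586 , 0.1142]), np.float64(10.6)), (np.float64(0.043), -4, array([0.5862, 0.1143]), np.float64(10.6)), (np.float64(0.046), 4, array([0.5859, 0.1142]), np.float64(10.6))]
0.019 [(np.float64(0.035), 0, array([0.5858, 0.1156]), np.float64(10.7)), (np.float64(0.037), -4, array([0.5859, 0.1154]), np.float64(10.6)), (np.float64(0.039), 4, array([0.5858, 0.1155]), np.float64(10.6))]
0.022 [(np.float64(0.073), 0, array([0.5854, 0.1167]), np.float64(10.4)), (np.float64(0.074), -4, array([0.5857, 0.1165]), np.float64(10.4)), (np.float64(0.076), 4, array([0.5855, 0.1166]), np.float64(10.7))]
```

View pics/w6.png

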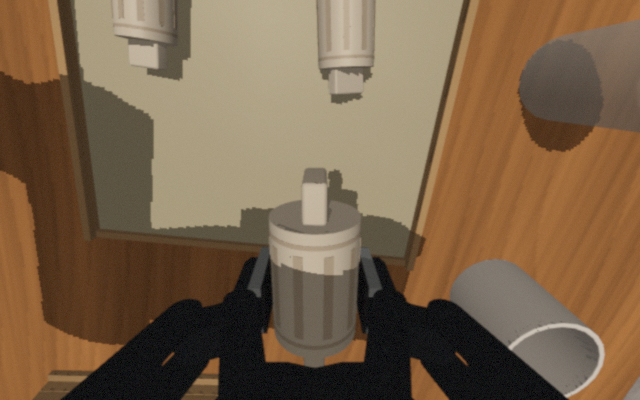

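The picture shows C held between the pads, its near tongue upright at (315,195). I'll carry it over slot 3.

Request:
move_arm:
  series: "-4 -0.4 0 0 -0.2;-9 -0.8 0 0 -0.2;-14 -1.2 0 1 -0.2;-19 -1.6 0 2.1 -0.2;-24 -2.2 0 2.1 -0.2;-28.5 -2.5 0 2.1 -0.2;-28.5 -2.5 1 2.1 -0.2;-28.5 -2.5 3 2.1 -0.2"

```text
time_s: 13.7
position: [0.614, -0.1716, 0.0959]
tool_rot: [[-0.148, 0.989, -0.001], [0.989, 0.148, 0.001], [0.001, -0.001, -1.0]]
ft_force: [-0.0, 0.0, -2.8]
grip_width: 0.0394
gripper_force: 20.8
```

```bash
cat > held.py <<'E'
from fit import *
from rackm import overlay,toworld
import sys
def held(name=None,rack=(.5037,-.1865,np.radians(8.5)),slot=3,yaw=8.5):
    c=cam("wrist"); o=st(); p=np.array(o["position"]); R=np.array(o["tool_rot"])
    M=masks("roller0","wrist"); m=pick(M,c,[p[0],p[1],p[2]+.0175])
    x=p[:2]
    if m is None: print("no mask",len(M))
    else:
        r=fit([(c,m)],[p[0],p[1]+.002,np.radians(yaw)],z=p[2]+.0175,rolls=range(-16,17,4)); print([(round(f,3),d,np.round(x[:2],4),np.degrees(x[2]).round(1)) for f,d,x in r[:3]]); x=r[0][2][:2]
    g=toworld(np.array([[(-.111,-.037,.037,.111)[slot],0,.033]]),*rack)[0]
    print("goal",g.round(4),"shift cm",np.round(100*(R.T@np.r_[g[:2]-x,0]),2),"yaw tool",np.degrees(np.arctan2(R[1,0],R[0,0])))
    if name: overlay(c,*rack,name,(0,0,640,400),s=1)
E
python3 -c "
from held import *
held('ov2')"
```

```text
13.75 [ 0.6127 -0.1706  0.0926] 
 [[-0.148, 0.989, -0.006], [0.989, 0.148, 0.003], [0.004, -0.006, -1.0]] [-1.3  0.4 -5.3] 0.0392 20.703102350234985
[(np.float64(0.04), 0, array([ 0.6134, -0.1702]), np.float64(8.5)), (np.float64(0.045), -4, array([ 0.6135, -0.1702]), np.float64(8.8)), (np.float64(0.048), 4, array([ 0.6132, -0.1703]), np.float64(8.1))]
goal [ 0.6135 -0.1701  0.033 ] shift cm [ 0.01  0.01 -0.  ] yaw tool 98.52074183064508
```

View pics/ov2.png

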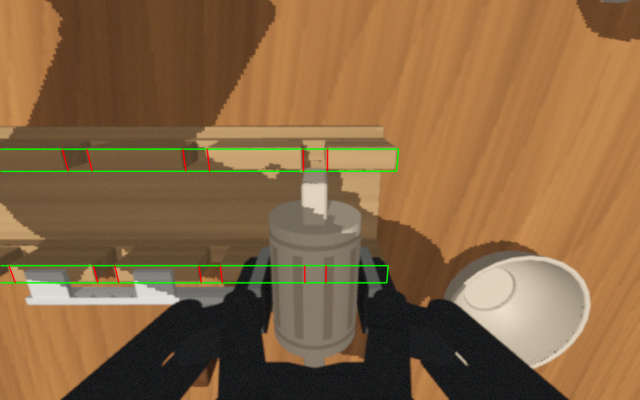

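The picture shows the roller over slot 3: its tongue at (315,185) lines up with the slot at (315,160), the rack model overlays the real walls, and the keeper teeth sit between the slots. I'll lower it.

Request:
move_arm:
  series: "0 0 2 0 -0.2;0 0 3.5 0 -0.2;0 0 4.5 0 -0.2;0 0 5.5 0 -0.2;0 0 6.2 0 -0.2;0 0 6.8 0 -0.2;0 0 7.2 0 -0.2;0 0 7.2 0 -0.2"

```text
time_s: 14.8
position: [0.6144, -0.1719, 0.0252]
tool_rot: [[-0.148, 0.989, -0.0], [0.989, 0.148, 0.0], [0.0, -0.0, -1.0]]
ft_force: [-0.5, -0.2, -2.8]
grip_width: 0.0391
gripper_force: 20.8
```

No contact force so far, and the tongues are inside the slots (roller centre about 42 mm up). Next is the final lowering.

Request:
move_arm:
  series: "0 0 0.3 0 -0.2;0 0 0.5 0 -0.2;0 0 0.7 0 -0.2;0 0 0.8 0 -0.2;0 0 0.85 0 -0.2;0 0 0.85 0 -0.2"

```text
time_s: 15.55
position: [0.6144, -0.1719, 0.0168]
tool_rot: [[-0.148, 0.989, -0.0], [0.989, 0.148, -0.0], [-0.0, -0.0, -1.0]]
ft_force: [0.2, 0.2, -2.9]
grip_width: 0.0394
gripper_force: 20.8
```

Request:
move_arm:
  series: "0 0 0.05 0 -0.2;0 0 0.1 0 -0.2;0 0 0.15 0 -0.2;0 0 0.2 0 -0.2;0 0 0.2 0 -0.2"

```text
time_s: 16.18
position: [0.6145, -0.172, 0.0165]
tool_rot: [[-0.148, 0.989, 0.001], [0.989, 0.148, -0.001], [-0.001, 0.001, -1.0]]
ft_force: [-4.2, 2.3, 10.9]
grip_width: 0.039
gripper_force: 21.9
```

Contact came at TCP z=16.5 mm, so the tongues are on the floor. I'll release and look.

Request:
move_arm:
  series: "0 0 -0.1 0 -0.2;0 0 -0.1 0 0.3;0 0 -0.1 0 0.3;0 0 -0.1 0 0.3;0 0 -4 0 0.3;0 0 -9 0 0.5;0 0 -13 0 1;0 0 -13 0 1"

```text
time_s: 17.18
position: [0.6156, -0.1724, 0.1482]
tool_rot: [[-0.148, 0.989, 0.006], [0.989, 0.148, -0.003], [-0.004, 0.006, -1.0]]
ft_force: [-0.9, 0.3, -0.7]
grip_width: 0.0857
gripper_force: 0.0
```

```bash
python3 - <<'E'
from fit import *
st()
C={k:cam(k) for k in("wrist","top","side")}; save(C["wrist"],"w7")
p0=[.6135,-.1701,.033]
for k in C:
    M=masks("roller0",k); m=pick(M,C[k],p0)
    marks(["roller0"],k)
    if m is not None:
        for z in(.033,.038):
            r=fit([(C[k],m)],[.6135,-.17,.148],z=z,rolls=range(-12,13,4)); print(k,z,[(round(f,3),d,np.round(x[:2],4)) for f,d,x in r[:2]])
E
```

```text
17.18 [ 0.6156 -0.1724  0.1482] 
 [[-0.148, 0.989, 0.006], [0.989, 0.148, -0.003], [-0.004, 0.006, -1.0]] [-0.9  0.3 -0.7] 0.0857 0.0
roller0 wrist [([0.6141, -0.1698, 0.0331], 0.79)]
wrist 0.033 [(np.float64(0.065), 0, array([ 0.6144, -0.1693])), (np.float64(0.073), -4, array([ 0.6144, -0.1693]))]
wrist 0.038 [(np.float64(0.093), 0, array([ 0.6142, -0.1687])), (np.float64(0.101), -4, array([ 0.6142, -0.1687]))]
roller0 top [([0.5839, 0.2425, 0.0254], 0.97), ([0.4464, 0.2337, 0.0296], 0.57)]
roller0 side [([0.5896, 0.2425, 0.0283], 0.65), ([0.4426, 0.2363, 0.0246], 0.64), ([0.6206, -0.1705, 0.0319], 0.59)]
side 0.033 [(np.float64(0.245), -12, array([ 0.6166, -0.1685])), (np.float64(0.246), 0, array([ 0.6166, -0.1684]))]
side 0.038 [(np.float64(0.255), -12, array([ 0.6143, -0.1655])), (np.float64(0.256), -4, array([ 0.6142, -0.1647]))]
```

Roller C is home: the fit at 33 mm is best, at roll 0. Next is roller B.

Request:
move_arm:
  series: "6 0.4 -2 0 1;12 0.8 -2 0 1;18 1.2 -2 -1 1;24 1.6 -2 -2 1;30 2 -2 -3 1;36 2.4 -2 -4.5 1;41 2.6 -2 -4.5 1;46 2.9 -2 -4.5 1"

```text
time_s: 18.62
position: [0.5745, 0.2891, 0.1647]
tool_rot: [[-0.226, 0.974, -0.0], [0.974, 0.226, -0.0], [-0.0, -0.0, -1.0]]
ft_force: [1.0, 0.1, 0.4]
grip_width: 0.0854
gripper_force: 0.0
```

Request:
move_arm:
  series: "0 0 4 0 1;0 0 8 0 1;0 0 10.5 0 1;0 0 10.5 0 1"

```text
time_s: 19.12
position: [0.574, 0.287, 0.0579]
tool_rot: [[-0.225, 0.974, -0.004], [0.974, 0.225, -0.001], [-0.0, -0.004, -1.0]]
ft_force: [0.7, -1.5, -0.2]
grip_width: 0.0849
gripper_force: 0.0
```

```bash
python3 -c "
from fit import *
look([.585,.2435],'w8',np.radians(13))"
```

```text
19.12 [0.574  0.287  0.0579] 
 [[-0.225, 0.974, -0.004], [0.974, 0.225, -0.001], [-0.0, -0.004, -1.0]] [ 0.7 -1.5 -0.2] 0.0849 0.0
scores [0.96, 0.58]
[(np.float64(0.026), 122, [0.5844, 0.2423], np.float64(12.7)), (np.float64(0.026), 126, [0.5844, 0.2422], np.float64(13.0)), (np.float64(0.026), 130, [0.5843, 0.2424], np.float64(12.8))] [(np.float64(0.026), 130), (np.float64(0.026), 120), (np.float64(0.031), 110), (np.float64(0.035), 140), (np.float64(0.037), 100), (np.float64(0.042), 90), (np.float64(0.051), 150), (np.float64(0.053), 80)]
shift tool cm [-4.59  0.03  4.99] tool x yaw 103.02061541700957
```

Request:
move_arm:
  series: "-4.6 0 0 0 1;-4.6 0 0 0 1;-4.6 0 3 0 1;-4.6 0 5 0 1;-4.6 0 5 0 0.15;-4.6 0 5 0 0.15;-4.6 0 5 0 0.15;-4.6 0 5 0 0.15"

```text
time_s: 20.23
position: [0.5856, 0.2426, 0.0106]
tool_rot: [[-0.225, 0.974, 0.001], [0.974, 0.225, 0.0], [-0.0, 0.001, -1.0]]
ft_force: [-0.0, -0.1, 0.9]
grip_width: 0.0489
gripper_force: 0.0
```

Request:
move_arm:
  series: "0 0.4 0 0 0.15;0 0.8 0 0 0.15;0 1.2 0 0 0.15;0 1.5 0 0 0.15;0 1.8 0 0 0.15;0 2.1 0 0 0.15;0 2.3 0 0 0.15;0 2.33 0 0 0.15"

```text
time_s: 21.22
position: [0.6081, 0.2478, 0.0098]
tool_rot: [[-0.225, 0.974, -0.0], [0.974, 0.225, 0.0], [0.0, -0.0, -1.0]]
ft_force: [0.1, 0.2, -0.4]
grip_width: 0.0487
gripper_force: 0.0
```

Request:
move_arm:
  series: "0 0 0 0 0.15;0 0 -2 0 1;0 0 -5 0 1;4.6 0 -5 0 1;4.6 0 -5 0 1;4.6 0 -5 0 1"

```text
time_s: 21.98
position: [0.5975, 0.2923, 0.0596]
tool_rot: [[-0.226, 0.974, -0.0], [0.974, 0.226, -0.0], [-0.0, -0.001, -1.0]]
ft_force: [0.1, -0.5, -0.2]
grip_width: 0.0853
gripper_force: 0.0
```

```bash
python3 -c "
from fit import *
look([.602,.247],'w9',np.radians(13))"
```

```text
21.98 [0.5975 0.2923 0.0596] 
 [[-0.226, 0.974, -0.0], [0.974, 0.226, -0.0], [-0.0, -0.001, -1.0]] [ 0.1 -0.5 -0.2] 0.0853 0.0
scores [0.81, 0.75]
[(np.float64(0.026), 0, [0.6035, 0.247], np.float64(12.9)), (np.float64(0.03), 4, [0.6034, 0.247], np.float64(12.6)), (np.float64(0.031), -4, [0.6036, 0.2471], np.float64(12.9))] [(np.float64(0.026), 0), (np.float64(0.041), 10), (np.float64(0.042), 170), (np.float64(0.061), 20), (np.float64(0.061), 160), (np.float64(0.077), 150), (np.float64(0.079), 30), (np.float64(0.093), 140)]
shift tool cm [-4.55 -0.43  5.16] tool x yaw 103.04553685278333
```

Roll is 0° now. I'll grip and lift it.

Request:
move_arm:
  series: "-4.55 -0.43 0 0 1;-4.55 -0.43 0 0 1;-4.55 -0.43 3 0 1;-4.55 -0.43 5.1 0 1;-4.55 -0.43 5.1 0 0.1;-4.55 -0.43 5.1 0 0.1;-4.55 -0.43 5.1 0 -0.2;-4.55 -0.43 5.1 0 -0.2"
  force: 20

```text
time_s: 23.08
position: [0.6044, 0.2475, 0.0101]
tool_rot: [[-0.225, 0.974, 0.002], [0.974, 0.225, 0.001], [0.0, 0.003, -1.0]]
ft_force: [0.3, -0.6, 5.8]
grip_width: 0.039
gripper_force: 20.6
```

Request:
move_arm:
  series: "0 0 0 0 -0.2;0 0 0 0 -0.2;0 0 -1 0 -0.2;0 0 -3 0 -0.2;0 0 -6 0 -0.2;0 0 -10 0 -0.2;0 0 -12 0 -0.2;0 0 -12 0 -0.2"

```text
time_s: 24.08
position: [0.6041, 0.2474, 0.1305]
tool_rot: [[-0.225, 0.974, 0.003], [0.974, 0.225, 0.001], [-0.0, 0.003, -1.0]]
ft_force: [0.0, -0.3, -2.1]
grip_width: 0.0393
gripper_force: 20.6
```

```bash
python3 -c "
from held import *
held(slot=1,yaw=13)"
```

```text
24.12 [0.6035 0.2472 0.1288] 
 [[-0.225, 0.974, 0.0], [0.974, 0.225, 0.0], [0.0, 0.0, -1.0]] [-0.9 -0.2 -1. ] 0.0396 20.556388199329376
[(np.float64(0.037), 0, array([0.6034, 0.2475]), np.float64(13.0)), (np.float64(0.039), -4, array([0.6035, 0.2475]), np.float64(12.9)), (np.float64(0.042), 4, array([0.6034, 0.2475]), np.float64(12.9))]
goal [ 0.4671 -0.192   0.033 ] shift cm [-39.74 -23.18  -0.  ] yaw tool 103.02288947000807
```

Request:
move_arm:
  series: "-5 -2.9 0 0 -0.2;-10 -5.8 0 0 -0.2;-15 -8.7 0 1 -0.2;-20 -11.6 0 2 -0.2;-25 -14.5 0 3 -0.2;-30 -17.5 0 4.5 -0.2;-35 -20.4 0 4.5 -0.2;-38.5 -22.5 0 4.5 -0.2"

```text
time_s: 25.18
position: [0.4698, -0.1803, 0.1277]
tool_rot: [[-0.147, 0.989, -0.002], [0.989, 0.147, 0.001], [0.002, -0.002, -1.0]]
ft_force: [0.9, 0.2, -0.1]
grip_width: 0.0395
gripper_force: 20.7
```

Request:
move_arm:
  series: "-1.2 -0.8 0 0 -0.2;-1.2 -0.8 1 0 -0.2;-1.2 -0.8 3 0 -0.2;-1.2 -0.8 3 0 -0.2;-1.2 -0.8 3 0 -0.2"

```text
time_s: 25.8
position: [0.4655, -0.1908, 0.099]
tool_rot: [[-0.149, 0.989, 0.0], [0.989, 0.149, 0.0], [0.0, 0.0, -1.0]]
ft_force: [-0.1, 0.2, -1.3]
grip_width: 0.0395
gripper_force: 20.7
```

```bash
python3 -c "
from held import *
held('ov3',slot=1)"
```

```text
25.85 [ 0.4655 -0.1911  0.0992] 
 [[-0.149, 0.989, 0.001], [0.989, 0.149, -0.0], [-0.0, 0.001, -1.0]] [ 0.4 -0.5 -2. ] 0.0391 20.656635761260986
[(np.float64(0.049), 0, array([ 0.4649, -0.1898]), np.float64(8.6)), (np.float64(0.052), -4, array([ 0.4649, -0.1896]), np.float64(8.3)), (np.float64(0.053), 4, array([ 0.4648, -0.1896]), np.float64(8.6))]
goal [ 0.4671 -0.192   0.033 ] shift cm [-0.25  0.18  0.  ] yaw tool 98.58097827108865
```

View pics/ov3.png

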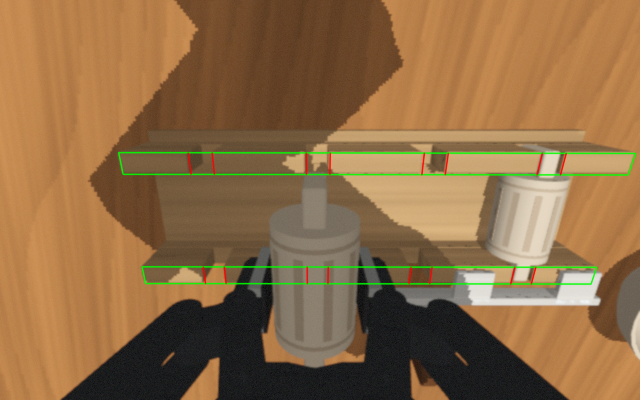

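The picture shows the overlay on the real walls and C seated on the right at (530,215). The held roller needs a shift of about 2 mm, then I lower it into slot 1.

Request:
move_arm:
  series: "-0.2 0.18 0 0 -0.2;-0.2 0.18 2 0 -0.2;-0.2 0.18 3.5 0 -0.2;-0.2 0.18 4.5 0 -0.2;-0.2 0.18 5.5 0 -0.2;-0.2 0.18 6.3 0 -0.2;-0.2 0.18 7 0 -0.2;-0.2 0.18 7.2 0 -0.2"

```text
time_s: 26.9
position: [0.4671, -0.1932, 0.0265]
tool_rot: [[-0.148, 0.989, -0.0], [0.989, 0.148, 0.0], [0.0, -0.0, -1.0]]
ft_force: [-0.6, 0.2, -2.1]
grip_width: 0.0392
gripper_force: 20.7
```

Request:
move_arm:
  series: "0 0 0.2 0 -0.2;0 0 0.4 0 -0.2;0 0 0.6 0 -0.2;0 0 0.7 0 -0.2;0 0 0.75 0 -0.2;0 0 0.75 0 -0.2"

```text
time_s: 27.65
position: [0.4672, -0.1933, 0.0193]
tool_rot: [[-0.148, 0.989, 0.0], [0.989, 0.148, -0.0], [-0.0, 0.0, -1.0]]
ft_force: [1.2, 0.1, -0.3]
grip_width: 0.0393
gripper_force: 20.7
```

Request:
move_arm:
  series: "0 0 0.03 0 -0.2;0 0 0.07 0 -0.2;0 0 0.1 0 -0.2;0 0 0.1 0 -0.2"

```text
time_s: 28.15
position: [0.4672, -0.1933, 0.0183]
tool_rot: [[-0.148, 0.989, 0.0], [0.989, 0.148, -0.0], [-0.0, 0.0, -1.0]]
ft_force: [-0.0, 0.5, -1.1]
grip_width: 0.0394
gripper_force: 20.7
```

Request:
move_arm:
  series: "0 0 0.05 0 -0.2;0 0 0.1 0 -0.2;0 0 0.1 0 -0.2"

```text
time_s: 28.52
position: [0.4672, -0.1933, 0.0181]
tool_rot: [[-0.148, 0.989, 0.0], [0.989, 0.148, -0.0], [-0.001, 0.0, -1.0]]
ft_force: [-2.0, 1.6, 7.6]
grip_width: 0.0393
gripper_force: 21.6
```

Contact at 18.1 mm, as predicted. Release, then on to roller A.

Request:
move_arm:
  series: "0 0 -0.1 0 -0.2;0 0 -0.1 0 0.3;0 0 -0.1 0 0.3;0 0 -0.1 0 0.3;0 0 -4 0 0.3;0 0 -9 0 0.5;0 0 -13 0 1;0 0 -14 0 1"

```text
time_s: 29.52
position: [0.4678, -0.1937, 0.1596]
tool_rot: [[-0.148, 0.989, 0.004], [0.989, 0.148, -0.003], [-0.003, 0.003, -1.0]]
ft_force: [0.2, -0.2, -0.4]
grip_width: 0.0857
gripper_force: 0.0
```

```bash
python3 - <<'E'
from fit import *
o=st()
C={k:cam(k) for k in("wrist","top","side")}
for k in C: marks(["roller0"],k)
for p0 in ([.6135,-.1701,.033],[.4671,-.192,.033]):
  M=masks("roller0","wrist"); m=pick(M,C["wrist"],p0)
  if m is not None:
    for z in(.033,.038):
        r=fit([(C["wrist"],m)],[p0[0],p0[1],.148],z=z,rolls=range(-12,13,4)); print(z,[(round(f,3),d,np.round(x[:2],4)) for f,d,x in r[:2]])
p=np.array(o["position"]); R=np.array(o["tool_rot"]); a=np.radians(3.5)
t=np.array([.447-.045*np.sin(a),.2355+.045*np.cos(a),.062]); print(t,100*(R.T@(t-p)))
E
```

```text
29.52 [ 0.4678 -0.1937  0.1596] 
 [[-0.148, 0.989, 0.004], [0.989, 0.148, -0.003], [-0.003, 0.003, -1.0]] [ 0.2 -0.2 -0.4] 0.0857 0.0
roller0 wrist [([0.4671, -0.1941, 0.0348], 0.7), ([0.6131, -0.1692, 0.0319], 0.62)]
roller0 top [([0.4449, 0.233, 0.0286], 0.89), ([0.4692, -0.1963, 0.0309], 0.61), ([0.6165, -0.1652, 0.0335], 0.58)]
roller0 side [([0.4721, -0.1923, 0.0357], 0.87), ([0.6218, -0.1732, 0.0304], 0.6)]
0.033 [(np.float64(0.089), -8, array([ 0.6149, -0.1692])), (np.float64(0.092), -4, array([ 0.6147, -0.1694]))]
0.038 [(np.float64(0.109), -8, array([ 0.6119, -0.1686])), (np.float64(0.11), -12, array([ 0.6119, -0.1689]))]
0.033 [(np.float64(0.029), 0, array([ 0.4672, -0.1933])), (np.float64(0.036), -4, array([ 0.4672, -0.1932]))]
0.038 [(np.float64(0.046), 0, array([ 0.467 , -0.1921])), (np.float64(0.054), -4, array([ 0.467 , -0.1919]))]
[0.44425282 0.28041607 0.062     ] [47.27065446  4.66675974  9.63042564]
```

Request:
move_arm:
  series: "6 0.6 0 0 1;12 1.2 0 0 1;18 1.8 0 1 1;24 2.4 0 2 1;30 3 0 3 1;36 3.6 0 5 1;42 4.2 0 5 1;47.3 4.7 0 5 1"

```text
time_s: 30.92
position: [0.443, 0.2836, 0.1568]
tool_rot: [[-0.062, 0.998, -0.001], [0.998, 0.062, -0.0], [-0.0, -0.001, -1.0]]
ft_force: [0.6, -0.6, -0.0]
grip_width: 0.0851
gripper_force: 0.0
```

Request:
move_arm:
  series: "0 0 0 0 1;0 0 4 0 1;0 0 8 0 1;0 0 9.7 0 1;0 0 9.7 0 1;0 0 9.7 0 1"

```text
time_s: 31.68
position: [0.4441, 0.2812, 0.061]
tool_rot: [[-0.061, 0.998, 0.001], [0.998, 0.061, 0.0], [0.0, 0.001, -1.0]]
ft_force: [0.1, -0.1, 0.4]
grip_width: 0.0853
gripper_force: 0.0
```

```bash
python3 -c "
from fit import *
look([.447,.2355],'w10',np.radians(3.5))"
```

```text
31.68 [0.4441 0.2812 0.061 ] 
 [[-0.061, 0.998, 0.001], [0.998, 0.061, 0.0], [0.0, 0.001, -1.0]] [ 0.1 -0.1  0.4] 0.0853 0.0
scores [0.97]
[(np.float64(0.026), 70, [0.447, 0.2344], np.float64(3.1)), (np.float64(0.027), 66, [0.447, 0.2345], np.float64(3.2)), (np.float64(0.027), 74, [0.447, 0.2345], np.float64(3.2))] [(np.float64(0.026), 70), (np.float64(0.029), 80), (np.float64(0.03), 60), (np.float64(0.034), 90), (np.float64(0.037), 50), (np.float64(0.043), 100), (np.float64(0.047), 40), (np.float64(0.052), 110)]
shift tool cm [-4.68  0.    5.3 ] tool x yaw 93.4908579772629
```

View pics/w10.png

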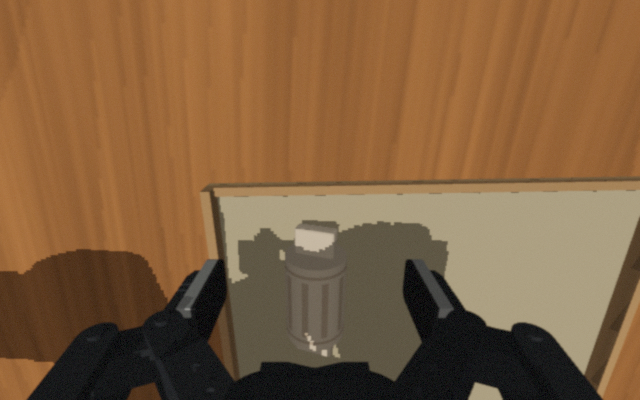

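The picture shows roller A at (315,290), its near tongue at (315,238) tilted about 20° from flat, and the board lip close on its left at x≈225. I'll go down with a narrower opening and roll it away from the lip by +110°, which is 38.4 mm.

Request:
move_arm:
  series: "-4.7 0 0 0 0.35;-4.7 0 0 0 0.35;-4.7 0 0 0 0.35;-4.7 0 3 0 0.35;-4.7 0 5.2 0 0.35;-4.7 0 5.2 0 0.15;-4.7 0 5.2 0 0.15;-4.7 0 5.2 0 0.15"

```text
time_s: 32.78
position: [0.4469, 0.2349, 0.0093]
tool_rot: [[-0.062, 0.998, 0.002], [0.998, 0.062, 0.0], [0.0, 0.002, -1.0]]
ft_force: [-0.3, -0.0, 0.3]
grip_width: 0.0493
gripper_force: 0.0
```

Request:
move_arm:
  series: "0 0.3 0 0 0.15;0 0.6 0 0 0.15;0 0.9 0 0 0.15;0 1.2 0 0 0.15;0 1.5 0 0 0.15;0 1.8 0 0 0.15;0 2.1 0 0 0.15;0 2.4 0 0 0.15"

```text
time_s: 33.78
position: [0.4706, 0.236, 0.0083]
tool_rot: [[-0.061, 0.998, -0.0], [0.998, 0.061, -0.0], [-0.0, -0.0, -1.0]]
ft_force: [-0.3, 0.1, 0.9]
grip_width: 0.0493
gripper_force: 0.1
```

Request:
move_arm:
  series: "0 0.4 0 0 0.15;0 0.8 0 0 0.15;0 1.1 0 0 0.15;0 1.4 0 0 0.15;0 1.65 0 0 0.15;0 1.83 0 0 0.15;0 1.88 0 0 0.15;0 1.88 0 0 0.15"

```text
time_s: 34.78
position: [0.4891, 0.2372, 0.0083]
tool_rot: [[-0.061, 0.998, -0.0], [0.998, 0.061, -0.0], [-0.0, -0.0, -1.0]]
ft_force: [-0.8, -0.2, -0.3]
grip_width: 0.0493
gripper_force: 0.0
```

Request:
move_arm:
  series: "0 0 0 0 0.15;0 0 -2 0 0.5;0 0 -5.2 0 1;4.6 0 -5.2 0 1;4.6 0 -5.2 0 1;4.6 0 -5.2 0 1"

```text
time_s: 35.52
position: [0.4861, 0.2828, 0.0601]
tool_rot: [[-0.062, 0.998, -0.001], [0.998, 0.062, -0.0], [-0.0, -0.001, -1.0]]
ft_force: [-0.4, 0.4, -0.2]
grip_width: 0.0853
gripper_force: 0.0
```

```bash
python3 -c "
from fit import *
look([.485,.237],'w11',np.radians(3.5))"
```

```text
35.52 [0.4861 0.2828 0.0601] 
 [[-0.062, 0.998, -0.001], [0.998, 0.062, -0.0], [-0.0, -0.001, -1.0]] [-0.4  0.4 -0.2] 0.0853 0.0
scores [0.86, 0.69]
[(np.float64(0.021), 0, [0.4849, 0.2365], np.float64(3.0)), (np.float64(0.024), 4, [0.4848, 0.2365], np.float64(2.8)), (np.float64(0.027), -4, [0.4848, 0.2366], np.float64(3.0))] [(np.float64(0.021), 0), (np.float64(0.035), 10), (np.float64(0.04), 170), (np.float64(0.055), 20), (np.float64(0.059), 160), (np.float64(0.073), 30), (np.float64(0.077), 150), (np.float64(0.089), 40)]
shift tool cm [-4.61 -0.4   5.21] tool x yaw 93.5430376682729
```

Request:
move_arm:
  series: "-4.6 -0.4 0 0 1;-4.6 -0.4 0 0 1;-4.6 -0.4 3 0 1;-4.6 -0.4 5.1 0 1;-4.6 -0.4 5.1 0 0.1;-4.6 -0.4 5.1 0 0.1;-4.6 -0.4 5.1 0 -0.2;-4.6 -0.4 5.1 0 -0.2"
  force: 20

```text
time_s: 36.62
position: [0.4858, 0.2371, 0.0103]
tool_rot: [[-0.061, 0.998, 0.002], [0.998, 0.061, 0.001], [0.0, 0.002, -1.0]]
ft_force: [-0.1, 0.8, 5.4]
grip_width: 0.0394
gripper_force: 20.8
```

Request:
move_arm:
  series: "0 0 0 0 -0.2;0 0 0 0 -0.2;0 0 -1 0 -0.2;0 0 -3 0 -0.2;0 0 -6 0 -0.2;0 0 -10 0 -0.2;0 0 -12 0 -0.2;0 0 -12 0 -0.2"

```text
time_s: 37.62
position: [0.4855, 0.237, 0.1307]
tool_rot: [[-0.061, 0.998, 0.003], [0.998, 0.061, 0.001], [0.0, 0.003, -1.0]]
ft_force: [0.8, 0.6, -2.3]
grip_width: 0.0396
gripper_force: 20.8
```

```bash
python3 -c "
from held import *
held(slot=0,yaw=3)
for k in ('top','side'): cam(k); marks(['roller0'],k)"
```

```text
37.67 [0.4849 0.2369 0.1294] 
 [[-0.061, 0.998, 0.0], [0.998, 0.061, 0.0], [0.0, 0.0, -1.0]] [-0.2 -0.4 -1.4] 0.0392 20.75124353170395
[(np.float64(0.036), 0, array([0.4848, 0.2375]), np.float64(3.3)), (np.float64(0.039), -4, array([0.4848, 0.2375]), np.float64(3.2)), (np.float64(0.041), 4, array([0.4848, 0.2375]), np.float64(3.2))]
goal [ 0.3939 -0.2029  0.033 ] shift cm [-43.4  -11.78  -0.  ] yaw tool 93.52352187979713
roller0 top [([0.4843, 0.2379, 0.1456], 0.78), ([0.6146, -0.1662, 0.0354], 0.68)]
roller0 side [([0.4808, 0.2375, 0.1443], 0.57)]
```

Request:
move_arm:
  series: "-5.5 -1.5 0 0 -0.2;-11 -3 0 0 -0.2;-16.5 -4.5 0 -1 -0.2;-22 -6 0 -2 -0.2;-27.5 -7.5 0 -3 -0.2;-33 -9 0 -5 -0.2;-38 -10.4 0 -5 -0.2;-42 -11.4 0 -5 -0.2"

```text
time_s: 38.92
position: [0.3964, -0.1912, 0.129]
tool_rot: [[-0.147, 0.989, -0.0], [0.989, 0.147, 0.0], [0.0, -0.0, -1.0]]
ft_force: [0.0, -0.4, -2.4]
grip_width: 0.0391
gripper_force: 20.8
```

Request:
move_arm:
  series: "-1.4 -0.5 0 0 -0.2;-1.4 -0.5 1 0 -0.2;-1.4 -0.5 3 0 -0.2;-1.4 -0.5 3 0 -0.2;-1.4 -0.5 3 0 -0.2"

```text
time_s: 39.55
position: [0.3946, -0.2031, 0.0995]
tool_rot: [[-0.149, 0.989, 0.0], [0.989, 0.149, 0.0], [0.0, 0.0, -1.0]]
ft_force: [0.7, -0.2, -1.4]
grip_width: 0.0391
gripper_force: 20.8
```

```bash
python3 -c "
from held import *
held('ov4',slot=0)"
```

```text
39.6 [ 0.3947 -0.2034  0.0997] 
 [[-0.149, 0.989, 0.001], [0.989, 0.149, -0.0], [-0.0, 0.0, -1.0]] [ 0.7 -0.2 -1.6] 0.0395 20.75599640607834
[(np.float64(0.049), 0, array([ 0.394 , -0.2019]), np.float64(8.0)), (np.float64(0.052), 4, array([ 0.394, -0.202]), np.float64(8.1)), (np.float64(0.052), -4, array([ 0.394 , -0.2019]), np.float64(8.0))]
goal [ 0.3939 -0.2029  0.033 ] shift cm [-0.09 -0.02  0.  ] yaw tool 98.57636806128879
```

View pics/ov4.png

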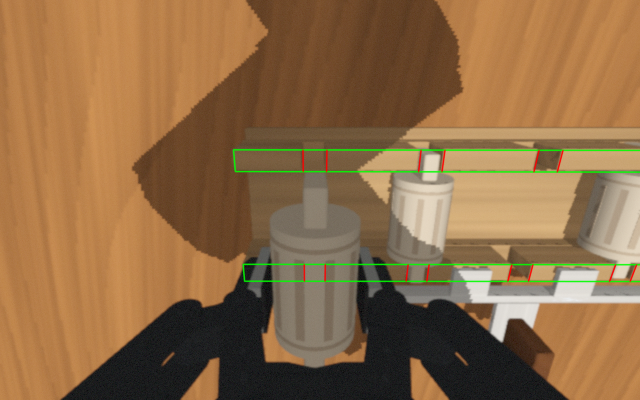

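The picture shows the held tongue at (315,195) lined up with slot 0 at (315,160), and two rollers already seated. I'll lower it, with contact expected near TCP z=18 mm.

Request:
move_arm:
  series: "-0.1 0 0 0 -0.2;-0.1 0 2 0 -0.2;-0.1 0 3.5 0 -0.2;-0.1 0 4.5 0 -0.2;-0.1 0 5.5 0 -0.2;-0.1 0 6.3 0 -0.2;-0.1 0 7 0 -0.2;-0.1 0 7.2 0 -0.2"

```text
time_s: 40.65
position: [0.3944, -0.2048, 0.027]
tool_rot: [[-0.148, 0.989, -0.0], [0.989, 0.148, 0.0], [0.0, -0.0, -1.0]]
ft_force: [-0.0, -0.4, -1.2]
grip_width: 0.0393
gripper_force: 20.9
```

Request:
move_arm:
  series: "0 0 0.2 0 -0.2;0 0 0.4 0 -0.2;0 0 0.6 0 -0.2;0 0 0.75 0 -0.2;0 0 0.85 0 -0.2;0 0 0.85 0 -0.2"

```text
time_s: 41.4
position: [0.3945, -0.2049, 0.0188]
tool_rot: [[-0.148, 0.989, -0.0], [0.989, 0.148, 0.0], [0.0, -0.0, -1.0]]
ft_force: [0.6, -0.0, -1.8]
grip_width: 0.0394
gripper_force: 20.9
```

Request:
move_arm:
  series: "0 0 0.03 0 -0.2;0 0 0.07 0 -0.2;0 0 0.1 0 -0.2;0 0 0.1 0 -0.2"

```text
time_s: 41.9
position: [0.3945, -0.2049, 0.0183]
tool_rot: [[-0.148, 0.989, 0.0], [0.989, 0.148, -0.0], [-0.001, 0.0, -1.0]]
ft_force: [-1.7, 1.3, 6.3]
grip_width: 0.0391
gripper_force: 21.6
```

Seated. Release, then check all three.

Request:
move_arm:
  series: "0 0 -0.1 0 -0.2;0 0 -0.1 0 0.3;0 0 -0.1 0 0.3;0 0 -0.1 0 0.3;0 0 -4 0 0.3;0 0 -9 0 0.5;0 0 -14 0 1;0 6 -18 0 1"

```text
time_s: 42.9
position: [0.4452, -0.1975, 0.1951]
tool_rot: [[-0.145, 0.989, 0.001], [0.989, 0.145, -0.001], [-0.002, 0.001, -1.0]]
ft_force: [-0.3, -0.6, 0.1]
grip_width: 0.0853
gripper_force: 0.0
```

Request:
move_arm:
  series: "0 3 0 0 1;0 3 0 0 1;0 3 0 0 1"

```text
time_s: 43.28
position: [0.4748, -0.1926, 0.192]
tool_rot: [[-0.148, 0.989, -0.001], [0.989, 0.148, 0.001], [0.001, -0.001, -1.0]]
ft_force: [0.1, 1.0, 0.4]
grip_width: 0.0854
gripper_force: 0.0
```

```bash
python3 - <<'E'
from fit import *
from rackm import overlay,toworld
o=st()
C={k:cam(k) for k in("wrist","top","side")}; save(C["wrist"],"w12")
for k in C: marks(["roller0","keeper_grip"],k)
M=masks("roller0","wrist"); rk=(.5037,-.1865,np.radians(8.5))
for s in(-.111,-.037,.111):
  p0=toworld(np.array([[s,0,.033]]),*rk)[0]; m=pick(M,C["wrist"],p0)
  if m is not None:
    for z in(.033,.038):
        r=fit([(C["wrist"],m)],[p0[0],p0[1],.148],z=z,rolls=range(-12,13,4)); print(s,p0.round(4),z,[(round(f,3),d,np.round(x[:2],4)) for f,d,x in r[:2]])
p=np.array(o["position"]); R=np.array(o["tool_rot"]); print(100*(R.T@(np.array([.5534,-.2682,.065])-p)))
overlay(C["wrist"],*rk,"ov5",(0,0,640,400),s=1)
E
```

```text
43.27 [ 0.4748 -0.1926  0.192 ] 
 [[-0.148, 0.989, -0.001], [0.989, 0.148, 0.001], [0.001, -0.001, -1.0]] [0.1 1.  0.4] 0.0854 0.0
roller0 wrist [([0.4671, -0.193, 0.0362], 0.96), ([0.6108, -0.1731, 0.0323], 0.94), ([0.3955, -0.2047, 0.0352], 0.59)]
keeper_grip wrist [([0.5523, -0.2683, 0.079], 0.61)]
roller0 top [([0.6153, -0.1651, 0.0347], 0.71), ([0.4701, -0.197, 0.0298], 0.64)]
keeper_grip top [([0.5075, -0.1822, 0.0022], 0.67)]
roller0 side [([0.6203, -0.1709, 0.0294], 0.96), ([0.4683, -0.1948, 0.0352], 0.83), ([0.3909, -0.2026, 0.0346], 0.83)]
keeper_grip side [([0.5519, -0.2681, 0.0786], 0.93)]
-0.111 [ 0.3939 -0.2029  0.033 ] 0.033 [(np.float64(0.055), 4, array([ 0.3939, -0.205 ])), (np.float64(0.057), 8, array([ 0.3939, -0.2051]))]
-0.111 [ 0.3939 -0.2029  0.033 ] 0.038 [(np.float64(0.078), 8, array([ 0.3948, -0.2039])), (np.float64(0.08), 12, array([ 0.3947, -0.2039]))]
-0.037 [ 0.4671 -0.192   0.033 ] 0.033 [(np.float64(0.036), 0, array([ 0.4688, -0.1955])), (np.float64(0.041), 4, array([ 0.4688, -0.1955]))]
-0.037 [ 0.4671 -0.192   0.033 ] 0.038 [(np.float64(0.038), 0, array([ 0.4689, -0.1942])), (np.float64(0.042), 4, array([ 0.4688, -0.1942]))]
0.111 [ 0.6135 -0.1701  0.033 ] 0.033 [(np.float64(0.077), -8, array([ 0.6149, -0.1693])), (np.float64(0.078), -12, array([ 0.6149, -0.1691]))]
0.111 [ 0.6135 -0.1701  0.033 ] 0.038 [(np.float64(0.098), -8, array([ 0.6124, -0.1689])), (np.float64(0.098), -12, array([ 0.6127, -0.1689]))]
[-8.65834297  6.67125998 12.68090761]
```

View pics/ov5.png

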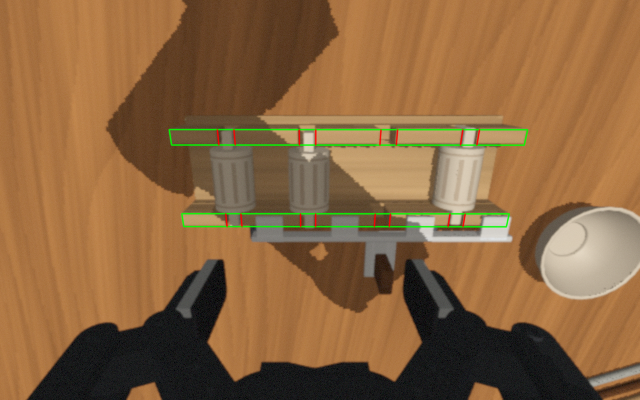

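The picture shows all three rollers down in slots 0, 1 and 3, at (232,180), (308,180) and (460,178). The keeper teeth are between slots and its tab is at (383,275). Now I close the keeper.

Request:
move_arm:
  series: "-4.5 3.4 0 0 1;-8.7 6.6 0 0 1;-8.7 6.6 0 0 1;-8.7 6.6 6 0 1;-8.7 6.6 11 0 1;-8.7 6.6 12.7 0 1;-8.7 6.6 12.7 0 -1;-8.7 6.6 12.7 0 -1"
  force: 20

```text
time_s: 44.78
position: [0.5546, -0.2695, 0.0677]
tool_rot: [[-0.148, 0.989, 0.003], [0.989, 0.148, -0.002], [-0.003, 0.003, -1.0]]
ft_force: [-0.8, -0.6, 0.5]
grip_width: 0.0516
gripper_force: 0.0
```

Request:
move_arm:
  series: "0 0 0 0 -1;0 0 0 0 -1;0 0 0 0 -1;0 -0.8 0 0 -1;0 -1.6 0 0 -1;0 -2.4 0 0 -1;0 -3 0 0 -1;0 -3 0 0 -1"

```text
time_s: 45.78
position: [0.5238, -0.2737, 0.0665]
tool_rot: [[-0.148, 0.989, 0.001], [0.989, 0.148, -0.001], [-0.001, 0.001, -1.0]]
ft_force: [-1.2, 0.8, 6.3]
grip_width: 0.0116
gripper_force: 25.0
```

Request:
move_arm:
  series: "0 -0.3 0 0 -1;0 -0.55 0 0 -1;0 -0.65 0 0 -1;0 -0.7 0 0 -1;0 -0.75 0 0 -1;0 -0.75 0 0 -1"

```text
time_s: 46.52
position: [0.517, -0.2748, 0.0665]
tool_rot: [[-0.148, 0.989, 0.002], [0.989, 0.148, -0.001], [-0.001, 0.002, -1.0]]
ft_force: [1.6, -0.0, 6.0]
grip_width: 0.0116
gripper_force: 24.9
```

Request:
move_arm:
  series: "0 -0.05 0 0 -1;0 -0.1 0 0 -1;0 -0.1 0 0 -1"

```text
time_s: 46.9
position: [0.5168, -0.2749, 0.0665]
tool_rot: [[-0.148, 0.989, 0.004], [0.989, 0.148, -0.001], [-0.002, 0.003, -1.0]]
ft_force: [5.2, 2.6, 5.7]
grip_width: 0.0114
gripper_force: 24.8
```

The stop is felt, so the keeper is shut. Release, retreat and check.

Request:
move_arm:
  series: "0 0 0 0 -1;0 0.08 0 0 1;0 0.08 0 0 1;0 0.08 0 0 1;0 0.08 -5 0 1;0 0.08 -10 0 1;0 0.08 -14 0 1;0 0.08 -14 0 1"

```text
time_s: 47.9
position: [0.5172, -0.2753, 0.2085]
tool_rot: [[-0.148, 0.989, 0.005], [0.989, 0.148, -0.004], [-0.005, 0.004, -1.0]]
ft_force: [-0.5, -0.4, -0.6]
grip_width: 0.0853
gripper_force: 0.0
```

```bash
python3 - <<'E'
from fit import *
from rackm import overlay,toworld
o=st(); rk=(.5037,-.1865,np.radians(8.5))
C={k:cam(k) for k in("wrist","top","side")}
for k in C: marks(["roller0","keeper_grip"],k)
print("shut grip",toworld(np.array([[0,-.088,.078]]),*rk)[0].round(4))
overlay(C["wrist"],*rk,"ov6",(0,0,640,400),s=1)
E
```

```text
47.9 [ 0.5172 -0.2753  0.2085] 
 [[-0.148, 0.989, 0.005], [0.989, 0.148, -0.004], [-0.005, 0.004, -1.0]] [-0.5 -0.4 -0.6] 0.0853 0.0
roller0 wrist [([0.6117, -0.17, 0.0303], 0.87), ([0.3958, -0.2047, 0.0336], 0.75), ([0.4658, -0.1949, 0.0343], 0.57)]
keeper_grip wrist [([0.5172, -0.2724, 0.0801], 0.78)]
roller0 top [([0.3921, -0.201, 0.0351], 0.75), ([0.6139, -0.1667, 0.0356], 0.66), ([0.7624, 0.2388, 0.0031], 0.16)]
keeper_grip top [([0.5129, -0.2725, 0.0759], 0.79), ([0.6123, -0.1647, 0.0329], 0.22)]
roller0 side [([0.3906, -0.2012, 0.0326], 0.9), ([0.6233, -0.1666, 0.0318], 0.65), ([0.4708, -0.1959, 0.0334], 0.6)]
keeper_grip side [([0.5171, -0.2742, 0.0768], 0.8)]
shut grip [ 0.5167 -0.2735  0.078 ]
```

View pics/ov6.png

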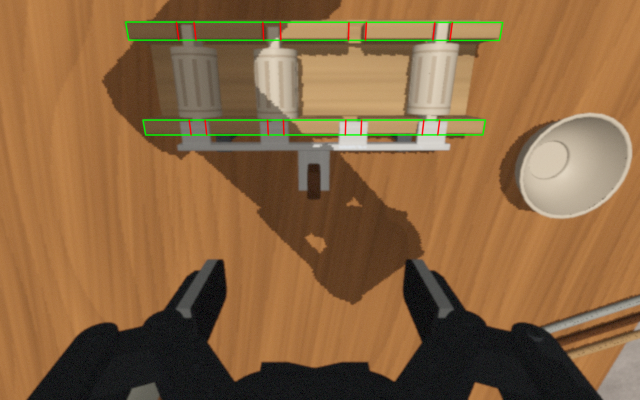

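The picture shows the keeper teeth over the slots at (195,130), (274,130), (352,130) and (431,130), the tab back at (314,180), and three rollers seated beneath. I'm handing the job in.

```bash
python3 -c "
from rig import order
print(order.close_job())"
```

```text
the job is handed in; nothing more can be done
None
```

The keeper was opened, all three rollers present were turned on edge and seated in slots 0, 1 and 3, the keeper was slid shut to its stop, and the job was handed in at about 48 s (no verdict was returned).

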